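Pack the test discs against the squaring fence

ROBOT

A 7-joint arm with a two-finger parallel gripper is mounted at the origin on a cart in front of the work surface, level with it; the furniture and walls round the work are solid. World frame = base frame: x ahead of the robot, y to its left, z up, the work surface at z = 0. Lengths are in m, angles in rad, forces in N, time in s.
With the tool pointing down it reaches from about 0.425 to 0.875 m from the base axis. Payload 4.7 kg.
Tool frame: the origin (TCP) lies midway between the tips of the shut fingers; the grasp point (between the pads) lies 19 mm behind it (ctrl.grip_point_offset is the distance from the TCP to the grasp point, in m); z points along the fingers, y is the line along which they close (so a half turn about z gives the same grasp; the last joint's range is limited). The gripper opens to 87 mm and grips with 3 to 60 N. Pads are 19 mm wide; open, the fingers measure 117 mm over their backs; the gripper's body (75 mm by 190 mm) begins 51 mm behind the grasp point.
Start: joints at [-1.197, 0.321, -0.07, 1.45, 0.023, 1.371, -0.057], TCP at [0.229, 0.608, 0.223] pointing down, gripper open.
Joint ranges: [-2.86, 2.86], [-0.3, 2.09], [-1.38, 1.24], [0.06, 2.45], [-1.56, 4.7], [0.09, 2.05], [-2.69, 2.69]. Speed limits (rad/s): [2.57, 2.57, 3.14, 3.14, 3.14, 3.14, 3.14].

INTERFACE

Orientations are given as a rotation vector (axis times angle).
In Python, from bench import ctrl gives the robot as it stands.
- The arm moves only by the tool move_arm, never from a script. Its argument "increments" is text: rows parted by semicolons, each of 7 numbers parted by spaces: the shift along the world's x, y, z in mm, then the turn, a rotation vector about the world's x, y, z in degrees, then the closure in counts, from 0 (fully open) to 255 (shut). A call has exactly 8 rows; each row shifts and turns the commanded pose from where the row before left it; what a row does not reach is not made up. A row lasts 1/12 s, in which the tool goes at most 41.7 mm and 7.16 degrees, less where a joint would pass 70% of its speed; a pose out of reach is approached as far as the arm can. A call with a gripper value outside its range is refused whole. The fingers move at their own pace and stop on an object; "grip_force" is the grip in N (left out, the last holds). Time passes only in rows, so rows that do not move let the fingers close, or fill a call up. It gives the time, the measured TCP pose, the force, the opening and the grip force at its end, in the units of the state.
- ctrl.get_state(): the state, without advancing time (a new reading comes with each control period).
- ctrl.get_image(name): name is "scene" or "top" or "wrist"; returns a dict with "frame" (480x640x3 uint8, red, green, blue), "depth" (480x640 float32, m along the optical axis (not along the pixel's ray), 0 where there is no reading), "fx", "fy", "cx", "cy" (pixels), "position" and "orientation" of the camera in the world. Camera axes: x right, y down, z forward; pixel columns grow to the right and rows downward; lengths in m; the calibration is good to about 2 mm. A picture is of the moment at which its call begins.
- ctrl.close_job(): hands the job in; it is judged then, once.
Trained networks look in a picture, given as the dict that the camera call returned (one of the last four; its "shot" number tells which), for a name from the list of things; names that differ only in an ending like _2 or _b are one class to them, and where a whole thing is asked for, a point or a joint stands for the part that bears it (a point fixed in the world has none). Each returns a list of dicts, best first, with "score" (0 to 1); they miss things now and then, are a little off and sometimes report something else, mostly with a low value. They report only what shows in the picture. A call takes as long as a camera call. They do not tell look-alikes from the thing itself.
- ctrl.find_in(target, picture): "centre" ([x, y, z] in m, in world coordinates, good to about 4 mm: the middle of the surface that is visible of it).
- ctrl.silhouettes(target, picture): "region" (480x640 bool, what is visible of it).
The state is a dict: "time": time; "joint_positions": joint angles; "qd": joint speeds; "joint_torque": joint torques, N m; "position": TCP position; "tool_rot": TCP orientation; "ft_force": force on the tool from outside, world axes, zero at the start; "torque": the same for the moment, N m; "grip_width": opening from 0.0 (shut) to 1.0 (fully open); "grip_force": force on a finger pad.
Only numpy, scipy, OpenCV 4.12 (cv2) and the standard library are available. Lean on these libraries where they do the work, as an engineer would, in place of code of your own. Each camera call takes 0.05 s, during which the arm holds its last target. There are 200 camera calls.

TASK

Slide the red disc and the white disc that lie in front of the fence flat across the bench into the aluminium fence, one at a time in either order: push the first fully home in the corner against both rails, then the other home against the back rail and the first disc. Lock the row with the steel block, flat and square, one end against the back rail and its long side pushed up against the second disc. Press gently, never lift or tip a disc, and leave the gauge and the small bottle alone.

Things in the scene. Friction and masses are not known exactly. Their poses are not given: they have to be found in the camera images.
- fence: L-shaped aluminium fence fixed to the bench, rails 24 mm high and 24 mm thick, with upright inner faces. Origin: the inner corner, at bench height; z up. The back rail's inner face is the plane x = 0 and runs from the corner 380 mm along +y; the side rail's inner face is the plane y = 0 and runs from the corner 125 mm along -x. The packing space is x < 0, y > 0. The fence's yaw varies.
- red_disc: moulded plastic test disc with a red top and a raised rim, 137 mm in diameter (its rim is out of round by up to 2 mm in radius), 19 mm thick, about 0.16 kg, lying flat, free to slide; too wide to grasp. Pressed slantwise on a rail a disc can jam by friction (about 0.5 to 0.7); pushed parallel to the rail it slides on. Origin: centre of the underside; z up; its yaw means nothing.
- white_disc: the same kind of disc, white, with a raised rim, 148 mm in diameter (out of round by up to 2 mm in radius), 21 mm thick, about 0.16 kg, lying flat, free to slide; too wide to grasp. Origin: centre of the underside; z up; its yaw means nothing. (The discs and dishes at the back of the bench, behind the fence, take no part.)
- stop_block: plain bright steel block, 110 mm along its x, 40 mm along its y, 30 mm tall, about 0.7 kg, with two dark screw recesses in the top; it slides on the bench at about 3 to 7 N. Origin: centre of the underside; z up.
- gauge: black dial thickness gauge lying flat, 68x113x18 mm; a bystander. Origin: centre of its underside.
- vial: small reagent bottle, 54 mm across, 95 mm tall; a bystander. Origin: centre of its underside.
There are look-alikes about, which are no part of the job. Leave any orange look-alike of the white_disc alone.

How it is judged:
On the way, in this order (a step that is already met when the one before it is completed fails the run):
1. one disc is home in the corner, against both rails (each gap under 3 mm), the other disc not yet against it (((x of red_disc in the frame of fence above -0.0715 m and y of red_disc in the frame of fence below 0.0715 m) or (x of white_disc in the frame of fence above -0.077 m and y of white_disc in the frame of fence below 0.077 m)) and horizontal distance between red_disc and white_disc above 0.1575 m), for 0.2 s.
2. the other disc is home against the back rail and the first disc (each gap under 3 mm), the first still home, the block not yet against the row (((x of red_disc in the frame of fence above -0.0715 m and y of red_disc in the frame of fence below 0.0715 m and x of white_disc in the frame of fence above -0.077 m and horizontal distance between white_disc and red_disc below 0.1455 m) or (x of white_disc in the frame of fence above -0.077 m and y of white_disc in the frame of fence below 0.077 m and x of red_disc in the frame of fence above -0.0715 m and horizontal distance between red_disc and white_disc below 0.1455 m)) and horizontal distance between stop_block and white_disc above 0.105 m and horizontal distance between stop_block and red_disc above 0.105 m), for 0.2 s.
At the end, for the whole second after the job is handed in: One disc within 3 mm of both rails; the other within 3 mm of the back rail and the first disc; the block flat, its end within 3 mm of the back rail, its long side within 3 mm of the second disc, square to the rail within 0.06 rad; all at rest. Gaps by nominal diameters (((x of red_disc in the frame of fence above -0.0715 m and y of red_disc in the frame of fence below 0.0715 m and x of white_disc in the frame of fence above -0.077 m and horizontal distance between white_disc and red_disc below 0.1455 m and x of stop_block in the frame of fence above -0.058 m and angle between the x axis of stop_block and the x axis of fence, either way round below 0.06 rad and angle between stop_block's own z axis and vertical below 0.06 rad and y of stop_block in the frame of fence above 0.25 m and y of white_disc in the frame of stop_block between -0.097 and 0.097 m and height (world z) of stop_block below 0.004 m) or (x of white_disc in the frame of fence above -0.077 m and y of white_disc in the frame of fence below 0.077 m and x of red_disc in the frame of fence above -0.0715 m and horizontal distance between red_disc and white_disc below 0.1455 m and x of stop_block in the frame of fence above -0.058 m and angle between the x axis of stop_block and the x axis of fence, either way round below 0.06 rad and angle between stop_block's own z axis and vertical below 0.06 rad and y of stop_block in the frame of fence above 0.25 m and y of red_disc in the frame of stop_block between -0.0915 and 0.0915 m and height (world z) of stop_block below 0.004 m)) and linear speed of each of red_disc, white_disc, stop_block below 0.01 m/s); the robot touches nothing.
It fails at once if a disc was lifted or tipped ((height (world z) of red_disc above 0.012 m or angle between red_disc's own z axis and vertical above 0.15 rad) or (height (world z) of white_disc above 0.012 m or angle between white_disc's own z axis and vertical above 0.15 rad)).
It fails at once if a disc was pressed with more than 40 N (contact force between any of red_disc, white_disc and the fingers above 40 N or contact force between any of red_disc, white_disc and fence above 40 N or contact force between any of red_disc, white_disc and stop_block above 40 N).
It fails at once if a bystander was moved more than 20 mm (distance of any of gauge, vial from where it was at the start of the episode above 0.02 m).
It also fails if it takes over 72 s, if anything falls off the work surface, if the arm or the gripper's body presses on something with over 40 N, if the wrist force passes 120 N, or if a joint passes its speed limit or range.

## Working session

There is one attempt and no reset: what is moved stays moved. The work goes in short steps, Python scripts to look and compute and a tool call to move; the robot and the scene stay as the last step left them, time stands still between calls to the robot, and variables do not carry over. Pictures are saved under pics/ and viewed, at most 13 in all, crops included, and the job is handed in when it is done.

Besides the shell and the picture viewer there is one more tool, called after "Call:" in YAML: its name, and indented under it one key for each argument. move_arm: Moves the arm, as the interface text tells. Its arguments: {"type":"object","properties":{"increments":{"type":"string"},"grip_force":{"type":"number"}},"required":["increments"]}

```bash
mkdir -p pics; cat > h.py <<'E'
import numpy as np,cv2
from scipy.spatial.transform import Rotation as R
from bench import ctrl
def Rm(o):
    o=np.array(o,float)
    return o if o.shape==(3,3) else (R.from_rotvec(o).as_matrix() if o.size==3 else R.from_quat(o).as_matrix())
def cloud(p):
    v,u=np.mgrid[:480,:640];d=p['depth']
    c=np.stack([(u-p['cx'])/p['fx']*d,(v-p['cy'])/p['fy']*d,d],-1)
    return c@Rm(p['orientation']).T+np.array(p['position'])
def proj(p,w):
    c=(np.array(w)-p['position'])@Rm(p['orientation']);return c[0]/c[2]*p['fx']+p['cx'],c[1]/c[2]*p['fy']+p['cy']
def save(p,n): cv2.imwrite('pics/'+n,p['frame'][...,::-1])
E
python3 - <<'E'
from h import *
np.set_printoptions(precision=4,suppress=True)
for n in('top','scene'):
    p=ctrl.get_image(n);save(p,n+'0.png');print(n,p['position'],p['orientation'])
    for t in('fence','red_disc','white_disc','stop_block','gauge','vial'):
        print(t,[(np.round(r['centre'],3).tolist(),round(r['score'],2),np.round(proj(p,r['centre'])).tolist()) for r in ctrl.find_in(t,p)])
    np.savez('pics/'+n+'0.npz',**{k:np.array(v) for k,v in p.items()})
print(ctrl.get_state())
E
```

```text
top [ 0.4661 -0.0088  1.9013] [-2.1706  2.2286 -0.0495]
fence []
red_disc [([0.542, 0.029, 0.017], 0.65, [301.0, 247.0])]
white_disc [([0.506, 0.264, 0.018], 0.89, [226.0, 261.0]), ([0.411, 0.474, 0.02], 0.56, [159.0, 293.0])]
stop_block [([0.457, -0.25, 0.029], 0.72, [392.0, 272.0])]
gauge [([0.504, -0.471, 0.017], 0.65, [462.0, 255.0])]
vial [([0.588, -0.357, 0.096], 0.73, [429.0, 227.0])]
scene [-0.4042  1.0675  1.1234] [-0.9027  2.3755 -1.1853]
fence [([0.714, -0.092, 0.024], 0.94, [319.0, 207.0]), ([0.505, -0.468, 0.009], 0.52, [434.0, 186.0]), ([0.524, 0.035, 0.017], 0.35, [336.0, 249.0])]
red_disc [([0.527, 0.036, 0.016], 0.62, [335.0, 249.0]), ([0.499, 0.251, 0.018], 0.39, [292.0, 289.0])]
white_disc [([0.501, 0.25, 0.018], 0.68, [291.0, 288.0]), ([0.381, 0.487, 0.018], 0.55, [258.0, 359.0])]
stop_block [([0.444, -0.232, 0.026], 0.6, [409.0, 218.0]), ([0.499, -0.466, 0.01], 0.39, [435.0, 187.0])]
gauge [([0.505, -0.467, 0.009], 0.72, [434.0, 186.0])]
vial [([0.584, -0.349, 0.061], 0.73, [397.0, 180.0]), ([0.443, -0.232, 0.028], 0.27, [410.0, 218.0])]
{'time': 0.7, 'joint_positions': array([-1.1969,  0.321 , -0.0701,  1.4505,  0.0226,  1.3708, -0.0569]), 'qd': array([ 0.0006,  0.0004,  0.0019,  0.0015, -0.0003, -0.0004,  0.002 ]), 'joint_torque': array([ -0.0006, -49.0943,  -0.4032, -31.27  ,  -0.0635,   0.0336,
         0.    ]), 'position': array([0.2289, 0.6084, 0.2226]), 'tool_rot': array([0.5621, 3.0908, 0.0001]), 'ft_force': array([ 0.4693,  0.5492, -0.3805]), 'torque': array([ 0.0101,  0.0229, -0.0389]), 'grip_force': 0.0, 'grip_width': 0.9985469973523349}
```

View pics/top0.png

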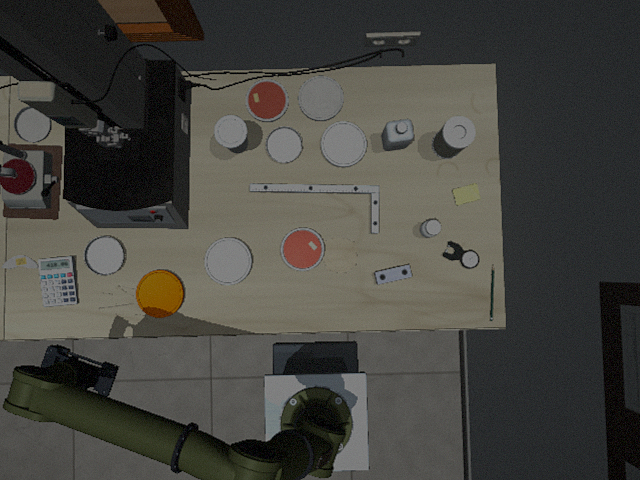

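View pics/scene0.png

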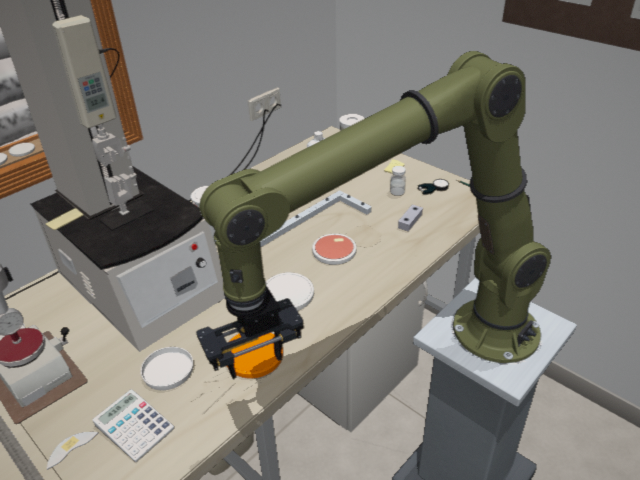

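```bash
cat >> h.py <<'E'
def onplane(p,uv,z):
    uv=np.array(uv,float).reshape(-1,2)
    d=np.c_[(uv[:,0]-p['cx'])/p['fx'],(uv[:,1]-p['cy'])/p['fy'],np.ones(len(uv))]@Rm(p['orientation']).T
    o=np.array(p['position']);return (o+d*((z-o[2])/d[:,2])[:,None])[:,:2]
def contour(m):
    c,_=cv2.findContours(m.astype(np.uint8),cv2.RETR_EXTERNAL,cv2.CHAIN_APPROX_NONE);return max(c,key=cv2.contourArea).reshape(-1,2)
def regions(p,t,z):
    out=[]
    for r in ctrl.silhouettes(t,p):
        c=contour(r['region']);w=onplane(p,c,z)
        out.append((t,round(r['score'],2),c.mean(0).round(),r['region'].sum(),w))
    return out
E
python3 - <<'E'
from h import *
np.set_printoptions(precision=4,suppress=True)
p=ctrl.get_image('top');print(p['fx'])
for t,z in(('red_disc',.019),('white_disc',.021),('stop_block',.03),('fence',.024),('gauge',.018)):
    for (t,s,c,a,w) in regions(p,t,z):
        (x,y),(b,h),an=cv2.minAreaRect((w*1000).astype(np.float32))
        (cx,cy),r=cv2.minEnclosingCircle((w*1000).astype(np.float32))
        print(t,s,c,a,'rect',np.round([x,y,b,h,an],1),'circ',round(cx,1),round(cy,1),round(r,1))
f=p['frame'][150:340,190:500]
cv2.imwrite('pics/crop.png',cv2.resize(f,None,fx=2.58,fy=2.58,interpolation=cv2.INTER_CUBIC)[...,::-1])
# fence height mask
w=cloud(p);m=(w[...,2]>.014)&(w[...,2]<.034)&(w[...,0]>.5)&(w[...,0]<.85)&(w[...,1]>-.25)&(w[...,1]<.25)
n,l,st,ce=cv2.connectedComponentsWithStats(m.astype(np.uint8))
for i in range(1,n):
    if st[i,4]>60: print(st[i],ce[i])
E
```

```text
605.3445786137776
red_disc 0.73 [302. 249.] 1462 rect [538.2  24.5 127.6 133.9  88.5] circ 537.2 23.8 68.3
white_disc 0.66 [228. 261.] 1767 rect [506.2 255.9 141.  146.7  43.7] circ 505.9 256.4 74.4
white_disc 0.57 [160. 293.] 1827 rect [411.9 469.3 145.2 148.   43.8] circ 410.2 469.1 75.7
white_disc 0.4 [461. 254.] 537 rect [ 504.1 -471.3  111.6   59.9   64.1] circ 505.5 -470.9 56.9
stop_block 0.63 [393. 274.] 463 rect [ 452.  -253.3   40.4  111.7   11.3] circ 454.4 -252.9 56.1
fence 0.9 [328. 194.] 1464 rect [665.4 -18.7 402.4 150.1  87.8] circ 671.7 -18.6 209.9
gauge 0.86 [460. 254.] 477 rect [ 505.  -471.3  108.1   58.7   61.5] circ 502.8 -468.7 56.8
[322 148  45  19 481] [344.1933 155.7609]
[ 250  183  130   50 1291] [328.3703 193.5128]
[ 281  227   44   35 1081] [302.259  245.6873]
[230 237  22  26 366] [239.3907 251.3415]
```

View pics/crop.png

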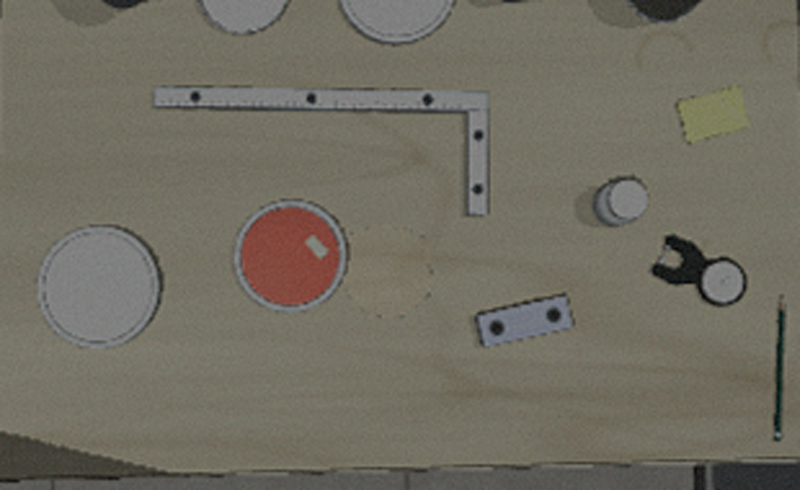

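```bash
python3 - <<'E'
from h import *
np.set_printoptions(precision=4,suppress=True)
p=ctrl.get_image('top')
r=ctrl.silhouettes('fence',p)[0]['region']
g=cv2.cvtColor(p['frame'],cv2.COLOR_RGB2GRAY).astype(float)
b=p['frame'].astype(float);sat=b[...,0]-b[...,2]   # wood is warm, aluminium neutral
def cross(a,th):  # subpixel index where a crosses th
    i=np.where((a[:-1]<th)&(a[1:]>=th))[0]
    return None if len(i)==0 else i[0]+(th-a[i[0]])/(a[i[0]+1]-a[i[0]])
al=np.median(sat[r]);wd=np.median(sat[205:225,300:360]);print('alu',al,'wood',wd);th=(al+wd)/2
U=[];V=[]
for u in range(254,364):
    c=cross(sat[188:204,u],th); 
    if c is not None:U.append((u,188+c))
for v in range(202,230):
    a=sat[v,360:376][::-1];c=cross(a,th)
    if c is not None:V.append((375-c,v))
def line(pts):
    w=onplane(p,pts,.024)*1000;vx,vy,x,y=cv2.fitLine(w.astype(np.float32),cv2.DIST_HUBER,0,.01,.01).ravel()
    res=(w-[x,y])@[-vy,vx];print('n',len(w),'ang',np.degrees(np.arctan2(vy,vx)),'rms',res.std());return np.array([vx,vy]),np.array([x,y])
d1,q1=line(U);d2,q2=line(V)
t=np.linalg.solve(np.c_[d1,-d2],q2-q1);c=q1+t[0]*d1;print('corner',c)
E
```

```text
alu -1.0 wood 18.0
n 110 ang 87.456276 rms 0.6768582603185537
n 28 ang -2.0256493 rms 0.43028967548628827
corner [ 703.343  -191.4241]
```

Call:
move_arm:
  increments: "17.5 -36 -8 0 0 -3.7 0;17.5 -36 -8 0 0 -3.7 0;17.5 -36 -8 0 0 -3.7 0;17.5 -36 -8 0 0 -3.7 0;17.5 -36 -8 0 0 -3.7 0;17.5 -36 -8 0 0 -3.7 0;17.5 -36 -8 0 0 -3.7 0;17.5 -36 -8 0 0 -3.7 0"

```text
time: 1.77
position: [0.3695, 0.3186, 0.1586]
tool_rot: [1.337, 2.843, 0.002]
ft_force: [1.2, -0.5, 0.1]
grip_width: 1.001
grip_force: 0.0
```

Call:
move_arm:
  increments: "14 -28 -14 0 0 0 0;14 -28 -14 0 0 0 0;14 -28 -14 0 0 0 0;14 -28 -14 0 0 0 0;14 -28 -14 0 0 0 0;14 -28 -14 0 0 0 0;14 -28 -14 0 0 0 0;14 -28 -14 0 0 0 0"

```text
time: 2.43
position: [0.4816, 0.0951, 0.0464]
tool_rot: [1.332, 2.844, 0.002]
ft_force: [0.4, 0.3, -0.5]
grip_width: 1.002
grip_force: 0.0
```

Call:
move_arm:
  increments: "0 0 -13 0 0 0 0;0 0 -13 0 0 0 0;0 0 -11.5 0 0 0 0;3.3 -4.3 0 0 0 0 0;3.3 -4.3 0 0 0 0 0;3.3 -4.3 0 0 0 0 0;3.3 -4.3 0 0 0 0 0;3.3 -4.3 0 0 0 0 0"

```text
time: 3.1
position: [0.4985, 0.0747, 0.0099]
tool_rot: [1.332, 2.844, 0.002]
ft_force: [0.2, 1.4, 0.8]
grip_width: 1.001
grip_force: 0.7
```

Call:
move_arm:
  increments: "3 -4.4 0 0 0 0 0;6 -8.8 0 0 0 0 0;6 -8.8 0 0 0 0 0;6 -8.8 0 0 0 0 0;6 -8.8 0 0 0 0 0;6 -8.8 0 0 0 0 0;6 -8.8 0 0 0 0 0;6 -8.8 0 0 0 0 0"

```text
time: 3.77
position: [0.543, 0.0078, 0.0091]
tool_rot: [-1.333, -2.845, 0.0]
ft_force: [-0.4, 1.3, 2.0]
grip_width: 0.997
grip_force: 1.1
```

Call:
move_arm:
  increments: "6 -8.8 0 0 0 0 0;6 -8.8 0 0 0 0 0;6 -8.8 0 0 0 0 0;6 -8.8 0 0 0 0 0;6 -8.8 0 0 0 0 0;5 -7.3 0 0 0 0 0;3 -4.4 0 0 0 0 0;2 -3 0 0 0 0 0"

```text
time: 4.43
position: [0.5827, -0.0508, 0.009]
tool_rot: [1.334, 2.844, -0.0]
ft_force: [-1.4, 1.5, 2.3]
grip_width: 1.004
grip_force: 1.1
```

```bash
python3 - <<'E'
from h import *
np.set_printoptions(precision=4,suppress=True)
p=ctrl.get_image('wrist');save(p,'w1.png')
t=ctrl.get_image('top')
for q,n in((p,'wrist'),(t,'top')):
  for (k,s,c,a,w) in regions(q,'red_disc',.019):
    (cx,cy),r=cv2.minEnclosingCircle((w*1000).astype(np.float32));print(n,s,c,a,cx,cy,r)
E
```

```text
wrist 0.72 [315. 391.] 17243 612.6015625 -89.05284118652344 65.51708984375
top 0.94 [349. 216.] 550 619.1331787109375 -102.30984497070312 67.10408020019531
```

View pics/w1.png

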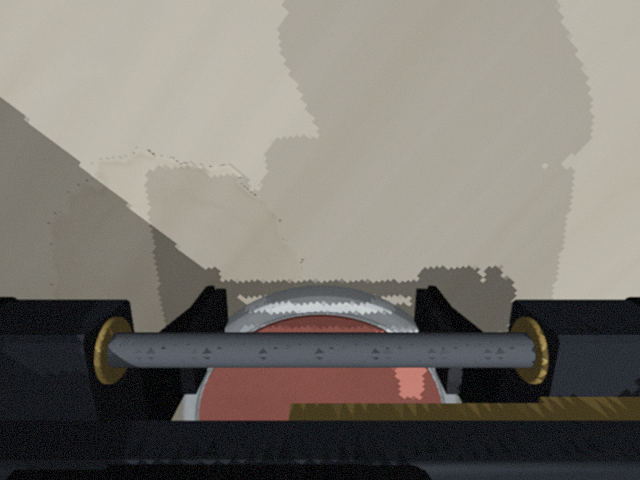

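Call:
move_arm:
  increments: "2.4 -3.4 0 0 0 0 0;2.4 -3.4 0 0 0 0 0;2.4 -3.4 0 0 0 0 0;2 -2.8 0 0 0 0 0;1.2 -1.7 0 0 0 0 0;0.6 -0.9 0 0 0 0 0;0.6 -0.9 0 0 0 0 0;0.6 -0.9 0 0 0 0 0"

```text
time: 5.3
position: [0.5945, -0.0671, 0.009]
tool_rot: [-1.333, -2.845, -0.0]
ft_force: [0.1, 1.0, 0.3]
grip_width: 0.996
grip_force: 0.4
```

Call:
move_arm:
  increments: "0.4 -0.6 0 0 0 0 0;0.4 -0.6 0 0 0 0 0;0.4 -0.6 0 0 0 0 0;0.4 -0.6 0 0 0 0 0;0.3 -0.4 0 0 0 0 0;0.3 -0.4 0 0 0 0 0;0.3 -0.4 0 0 0 0 0;0.3 -0.4 0 0 0 0 0"

```text
time: 5.97
position: [0.5974, -0.0712, 0.0091]
tool_rot: [1.333, 2.845, 0.0]
ft_force: [0.7, 1.6, -1.3]
grip_width: 0.999
grip_force: 0.4
```

Call:
move_arm:
  increments: "0.3 -0.5 0 0 0 0 0;0.3 -0.5 0 0 0 0 0;0.3 -0.5 0 0 0 0 0;0.3 -0.5 0 0 0 0 0;0.3 -0.4 0 0 0 0 0;0.3 -0.4 0 0 0 0 0;0.3 -0.4 0 0 0 0 0;0 0 0 0 0 0 0"

```text
time: 6.63
position: [0.5995, -0.0746, 0.0091]
tool_rot: [1.333, 2.845, 0.0]
ft_force: [-0.2, 1.2, -1.2]
grip_width: 1.003
grip_force: 0.3
```

Call:
move_arm:
  increments: "0.3 -0.5 0 0 0 0 0;0.3 -0.5 0 0 0 0 0;0.3 -0.5 0 0 0 0 0;0.3 -0.5 0 0 0 0 0;0.3 -0.4 0 0 0 0 0;0.3 -0.4 0 0 0 0 0;0.3 -0.4 0 0 0 0 0;0 0 0 0 0 0 0"

```text
time: 7.3
position: [0.6011, -0.0764, 0.0089]
tool_rot: [-1.331, -2.844, -0.001]
ft_force: [-1.8, 5.3, 1.6]
grip_width: 1.003
grip_force: 2.4
```

Call:
move_arm:
  increments: "0.4 0 0 0 0 0 0;0.4 0 0 0 0 0 0;0.4 0 0 0 0 0 0;0.4 0 0 0 0 0 0;0.4 0 0 0 0 0 0;0.4 0 0 0 0 0 0;0.4 0 0 0 0 0 0;0 0 0 0 0 0 0"

```text
time: 7.97
position: [0.6036, -0.0765, 0.0089]
tool_rot: [-1.332, -2.843, -0.001]
ft_force: [-4.5, 3.5, 1.8]
grip_width: 0.999
grip_force: 2.7
```

Call:
move_arm:
  increments: "0.4 0 0 0 0 0 0;0.4 0 0 0 0 0 0;0.4 0 0 0 0 0 0;0.4 0 0 0 0 0 0;0.4 0 0 0 0 0 0;0.4 0 0 0 0 0 0;0.4 0 0 0 0 0 0;0 0 0 0 0 0 0"

```text
time: 8.63
position: [0.6064, -0.0766, 0.0089]
tool_rot: [-1.332, -2.843, -0.001]
ft_force: [-4.0, 4.8, 0.4]
grip_width: 1.0
grip_force: 2.7
```

Call:
move_arm:
  increments: "0.4 0 0 0 0 0 0;0.4 0 0 0 0 0 0;0.4 0 0 0 0 0 0;0.4 0 0 0 0 0 0;0.4 0 0 0 0 0 0;0.4 0 0 0 0 0 0;0.4 0 0 0 0 0 0;0 0 0 0 0 0 0"

```text
time: 9.3
position: [0.6093, -0.0767, 0.0089]
tool_rot: [-1.332, -2.843, -0.001]
ft_force: [-3.8, 4.5, 1.7]
grip_width: 1.002
grip_force: 2.6
```

```bash
python3 - <<'E'
from h import *
t=ctrl.get_image('top');p=ctrl.get_image('wrist')
a=cv2.resize(t['frame'][170:250,300:400],(800,640),interpolation=cv2.INTER_CUBIC)[:590]
cv2.imwrite('pics/t2.png',a[...,::-1])
for q,n in((p,'wrist'),(t,'top')):
  for (k,s,c,ar,w) in regions(q,'red_disc',.019):
    (cx,cy),r=cv2.minEnclosingCircle((w*1000).astype(np.float32));print(n,s,c,ar,cx,cy,r,w.max(0),w.min(0))
E
```

```text
wrist 0.59 [314. 391.] 17280 638.3145751953125 -114.59355163574219 65.35882568359375 [ 0.68538996 -0.06414687] [ 0.58569824 -0.16109502]
top 0.91 [359. 207.] 408 648.5366821289062 -133.7064971923828 64.34271240234375 [ 0.70818383 -0.09985325] [ 0.59091871 -0.19247692]
```

View pics/t2.png

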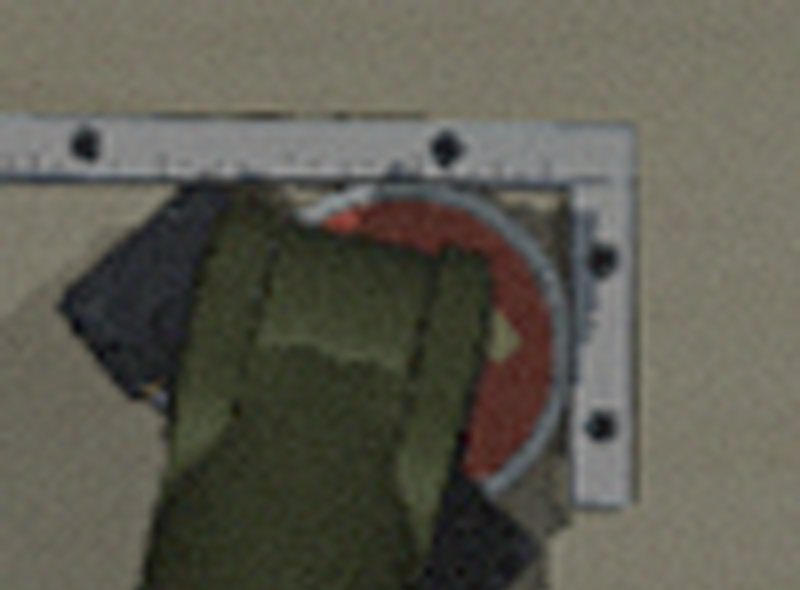

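Call:
move_arm:
  increments: "0.4 0 0 0 0 0 0;0.4 0 0 0 0 0 0;0.4 0 0 0 0 0 0;0.4 0 0 0 0 0 0;0.4 0 0 0 0 0 0;0 0 0 0 0 0 0;0 0 0 0 0 0 0;0 0 0 0 0 0 0"

```text
time: 10.17
position: [0.6096, -0.0766, 0.0086]
tool_rot: [-1.331, -2.84, 0.001]
ft_force: [-7.1, 4.4, 3.9]
grip_width: 1.001
grip_force: 4.0
```

Call:
move_arm:
  increments: "0 -0.5 0 0 0 0 0;0 -0.5 0 0 0 0 0;0 -0.5 0 0 0 0 0;0 -0.4 0 0 0 0 0;0.4 0 0 0 0 0 0;0.4 0 0 0 0 0 0;0 0 0 0 0 0 0;0 0 0 0 0 0 0"

```text
time: 10.83
position: [0.6096, -0.0768, 0.0085]
tool_rot: [-1.329, -2.838, -0.001]
ft_force: [-8.4, 7.1, 6.6]
grip_width: 0.999
grip_force: 5.7
```

Call:
move_arm:
  increments: "-5 6 0 0 0 0 0;-8 9.5 0 0 0 0 0;-8 9.5 0 0 0 0 0;-10 20 12 0 0 0 0;-10 20 12 0 0 0 0;-10 20 12 0 0 0 0;-10 20 12 0 0 0 0;-10 20 12 0 0 0 0"

```text
time: 11.5
position: [0.5411, 0.0465, 0.0698]
tool_rot: [1.332, 2.844, 0.001]
ft_force: [-0.4, -0.2, 0.7]
grip_width: 1.0
grip_force: 0.0
```

Call:
move_arm:
  increments: "-11.8 34 0 0 0 0 0;-11.8 34 0 0 0 0 0;-11.8 34 0 0 0 0 0;-11.8 34 0 0 0 0 0;-11.8 34 0 0 0 0 0;-11.8 34 0 0 0 0 0;-11.8 34 0 0 0 0 0;-11.8 34 0 0 0 0 0"

```text
time: 12.17
position: [0.4464, 0.3193, 0.0695]
tool_rot: [1.332, 2.844, 0.002]
ft_force: [0.7, 0.4, 0.5]
grip_width: 1.002
grip_force: 0.0
```

```bash
python3 - <<'E'
from h import *
t=ctrl.get_image('top')
a=cv2.resize(t['frame'][160:280,210:400],(800,505),interpolation=cv2.INTER_CUBIC)
cv2.imwrite('pics/t3.png',a[...,::-1])
w=None
for n,z in (('red_disc',.019),('white_disc',.021),('fence',.024)):
  for (k,s,c,ar,w) in regions(t,n,z):
    (cx,cy),r=cv2.minEnclosingCircle((w*1000).astype(np.float32));print(n,s,c,ar,cx,cy,r,w.max(0),w.min(0))
E
```

```text
red_disc 0.77 [350. 213.] 1477 642.4149169921875 -126.17626190185547 69.32552337646484 [ 0.70818383 -0.0605803 ] [ 0.57310291 -0.19228602]
white_disc 0.64 [153. 293.] 989 411.1299133300781 471.507568359375 73.91390991210938 [0.48345063 0.54367935] [0.3375798 0.4361181]
white_disc 0.59 [229. 261.] 1822 506.3683776855469 256.11651611328125 75.69507598876953 [0.58010988 0.33134428] [0.43078665 0.18191055]
fence 0.63 [328. 194.] 1246 666.3111572265625 -15.948104858398438 210.31295776367188 [0.74639602 0.18009049] [ 0.58321775 -0.21872938]
```

View pics/t3.png

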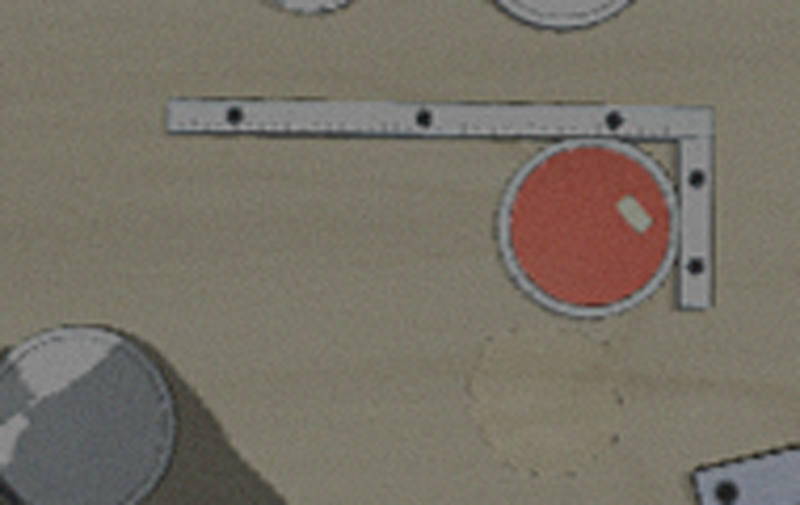

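Call:
move_arm:
  increments: "0 0 -20 0 0 0 0;0 0 -20 0 0 0 0;0 0 -20.5 0 0 0 0;3 -2.4 0 0 0 0 0;4 -2.4 0 0 0 0 0;4 -2.4 0 0 0 0 0;3 -2.4 0 0 0 0 0;2 -2 0 0 0 0 0"

```text
time: 13.03
position: [0.4652, 0.3059, 0.0101]
tool_rot: [1.334, 2.843, 0.004]
ft_force: [-0.5, 1.6, 0.9]
grip_width: 1.0
grip_force: 0.5
```

Call:
move_arm:
  increments: "3 -5 0 0 0 0 0;5.5 -9.7 0 0 0 0 0;5.5 -9.7 0 0 0 0 0;5.5 -9.7 0 0 0 0 0;5.5 -9.7 0 0 0 0 0;5.5 -9.7 0 0 0 0 0;5.5 -9.7 0 0 0 0 0;5.5 -9.7 0 0 0 0 0"

```text
time: 13.7
position: [0.5054, 0.2318, 0.0086]
tool_rot: [-1.334, -2.844, -0.0]
ft_force: [-1.1, 2.8, 2.2]
grip_width: 1.002
grip_force: 1.2
```

Call:
move_arm:
  increments: "5.5 -9.7 0 0 0 0 0;5.5 -9.7 0 0 0 0 0;5.5 -9.7 0 0 0 0 0;5.5 -9.7 0 0 0 0 0;5.5 -9.7 0 0 0 0 0;5.5 -9.7 0 0 0 0 0;5.5 -9.7 0 0 0 0 0;5.5 -9.7 0 0 0 0 0"

```text
time: 14.37
position: [0.5493, 0.1544, 0.0086]
tool_rot: [-1.333, -2.845, 0.0]
ft_force: [-2.3, 2.5, 2.4]
grip_width: 1.003
grip_force: 1.2
```

Call:
move_arm:
  increments: "5.5 -9.5 0 0 0 0 0;5.5 -9.5 0 0 0 0 0;5.5 -9.5 0 0 0 0 0;5.5 -9.5 0 0 0 0 0;5.5 -9.5 0 0 0 0 0;5 -8 0 0 0 0 0;4 -6 0 0 0 0 0;2.5 -3.5 0 0 0 0 0"

```text
time: 15.03
position: [0.5884, 0.0889, 0.0085]
tool_rot: [1.335, 2.844, -0.001]
ft_force: [-1.3, 0.7, 1.6]
grip_width: 0.995
grip_force: 1.2
```

```bash
python3 - <<'E'
from h import *
t=ctrl.get_image('top')
a=cv2.resize(t['frame'][160:280,210:400],(800,505),interpolation=cv2.INTER_CUBIC)
cv2.imwrite('pics/t4.png',a[...,::-1]);print(ctrl.get_state()['position'])
for n,z in (('red_disc',.019),('white_disc',.021)):
  for (k,s,c,ar,w) in regions(t,n,z):
    (cx,cy),r=cv2.minEnclosingCircle((w*1000).astype(np.float32));print(n,s,c,ar,cx,cy,r,w.max(0),w.min(0))
E
```

```text
[0.58874694 0.08834156 0.00853019]
red_disc 0.84 [350. 213.] 1479 643.2798461914062 -126.88038635253906 69.03919982910156 [ 0.70826595 -0.06066611] [ 0.57622141 -0.19238146]
white_disc 0.68 [160. 293.] 1735 413.2226257324219 470.5743408203125 74.29631805419922 [0.48043235 0.54372088] [0.34065926 0.39786669]
white_disc 0.66 [304. 215.] 1072 632.81884765625 26.328250885009766 72.5199203491211 [0.7024619  0.08174486] [ 0.56397191 -0.03603104]
```

View pics/t4.png

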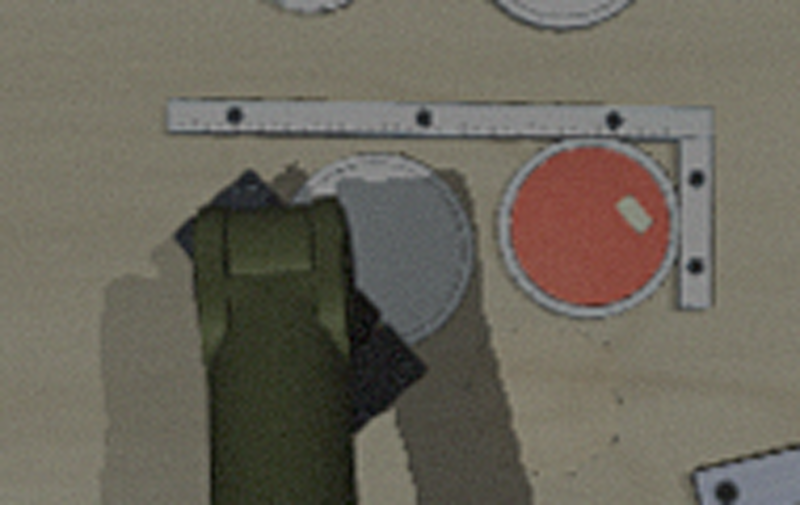

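Call:
move_arm:
  increments: "1.2 -2.6 0 0 0 0 0;1.2 -2.6 0 0 0 0 0;1.2 -2.6 0 0 0 0 0;1.2 -2.4 0 0 0 0 0;1 -1.8 0 0 0 0 0;0.6 -1 0 0 0 0 0;0.6 -0.6 0 0 0 0 0;0.4 -0.4 0 0 0 0 0"

```text
time: 15.85
position: [0.5952, 0.0762, 0.0085]
tool_rot: [-1.333, -2.844, 0.0]
ft_force: [-1.1, 0.6, 0.2]
grip_width: 0.996
grip_force: 0.4
```

Call:
move_arm:
  increments: "0.3 -0.4 0 0 0 0 0;0.3 -0.4 0 0 0 0 0;0.3 -0.4 0 0 0 0 0;0.3 -0.4 0 0 0 0 0;0.3 -0.4 0 0 0 0 0;0.3 -0.4 0 0 0 0 0;0.3 -0.4 0 0 0 0 0;0 0 0 0 0 0 0"

```text
time: 16.52
position: [0.5975, 0.0735, 0.0086]
tool_rot: [1.333, 2.845, 0.0]
ft_force: [-0.2, 0.4, -0.6]
grip_width: 1.001
grip_force: 0.4
```

Call:
move_arm:
  increments: "0.3 -0.4 0 0 0 0 0;0.3 -0.4 0 0 0 0 0;0.3 -0.4 0 0 0 0 0;0.3 -0.4 0 0 0 0 0;0.3 -0.4 0 0 0 0 0;0.3 -0.4 0 0 0 0 0;0.3 -0.4 0 0 0 0 0;0 0 0 0 0 0 0"

```text
time: 17.18
position: [0.5996, 0.0706, 0.0086]
tool_rot: [1.333, 2.844, -0.0]
ft_force: [-0.3, 0.6, -0.3]
grip_width: 1.001
grip_force: 0.4
```

Call:
move_arm:
  increments: "0.4 -0.3 0 0 0 0 0;0.4 -0.3 0 0 0 0 0;0.4 -0.3 0 0 0 0 0;0.4 -0.3 0 0 0 0 0;0.4 -0.3 0 0 0 0 0;0.4 -0.3 0 0 0 0 0;0.4 -0.3 0 0 0 0 0;0 0 0 0 0 0 0"

```text
time: 17.85
position: [0.6018, 0.069, 0.0084]
tool_rot: [-1.332, -2.844, 0.0]
ft_force: [-3.1, 1.5, -0.4]
grip_width: 1.002
grip_force: 1.3
```

Call:
move_arm:
  increments: "0 -0.5 0 0 0 0 0;0 -0.5 0 0 0 0 0;0 -0.5 0 0 0 0 0;0 -0.5 0 0 0 0 0;0 -0.5 0 0 0 0 0;0 -0.5 0 0 0 0 0;0 0 0 0 0 0 0;0 0 0 0 0 0 0"

```text
time: 18.52
position: [0.6017, 0.0672, 0.0085]
tool_rot: [-1.331, -2.844, -0.001]
ft_force: [-3.2, 4.7, 0.9]
grip_width: 1.002
grip_force: 2.7
```

Call:
move_arm:
  increments: "0.4 0 0 0 0 0 0;0.4 0 0 0 0 0 0;0.4 0 0 0 0 0 0;0.4 0 0 0 0 0 0;0 0 0 0 0 0 0;0 0 0 0 0 0 0;0 0 0 0 0 0 0;0 0 0 0 0 0 0"

```text
time: 19.18
position: [0.602, 0.0672, 0.0083]
tool_rot: [-1.33, -2.842, 0.0]
ft_force: [-7.0, 4.3, 2.9]
grip_width: 1.001
grip_force: 4.2
```

Call:
move_arm:
  increments: "-0.3 -0.5 0 0 0 0 0;-0.3 -0.5 0 0 0 0 0;0 -0.5 0 0 0 0 0;0 -0.5 0 0 0 0 0;0 -0.5 0 0 0 0 0;0 0 0 0 0 0 0;0 0 0 0 0 0 0;0 0 0 0 0 0 0"

```text
time: 19.85
position: [0.6019, 0.0669, 0.0084]
tool_rot: [-1.328, -2.843, -0.004]
ft_force: [-5.2, 7.6, 2.3]
grip_width: 0.999
grip_force: 5.0
```

```bash
python3 - <<'E'
from h import *
t=ctrl.get_image('top')
a=cv2.resize(t['frame'][170:245,290:390],(800,600),interpolation=cv2.INTER_CUBIC)
cv2.imwrite('pics/t5.png',a[...,::-1]);print(ctrl.get_state()['position'])
for n,z in (('red_disc',.019),('white_disc',.021)):
  for (k,s,c,ar,w) in regions(t,n,z):
    (cx,cy),r=cv2.minEnclosingCircle((w*1000).astype(np.float32));print(n,s,c,ar,cx,cy,r,w.max(0),w.min(0))
E
```

```text
[0.60188238 0.06686205 0.00835624]
red_disc 0.69 [350. 213.] 1475 644.7182006835938 -126.67665100097656 68.72787475585938 [ 0.70818383 -0.0605803 ] [ 0.57893042 -0.19247692]
white_disc 0.93 [160. 293.] 1836 410.80438232421875 469.282958984375 76.02139282226562 [0.48345063 0.54363783] [0.33749819 0.39776249]
white_disc 0.86 [310. 210.] 1044 642.7990112304688 9.462074279785156 74.45174407958984 [0.71467072 0.0689716 ] [ 0.57577357 -0.05826644]
```

View pics/t5.png

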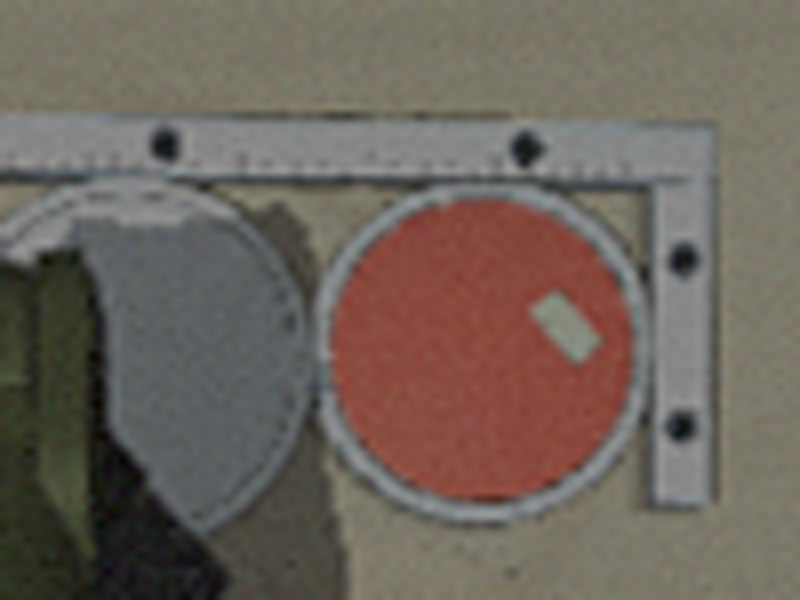

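Call:
move_arm:
  increments: "-5 6 0 0 0 0 0;-8 9.5 0 0 0 0 0;-8 9.5 0 0 0 0 0;-10 0 16 0 0 0 0;-10 -5 16 0 0 0 0;-10 -10 16 0 0 0 0;-10 -15 16 0 0 0 0;-10 -20 16 0 0 0 0"

```text
time: 20.67
position: [0.5317, 0.0392, 0.0894]
tool_rot: [1.329, 2.846, 0.001]
ft_force: [0.1, 0.4, 0.2]
grip_width: 1.003
grip_force: 0.0
```

Call:
move_arm:
  increments: "-9 -37 0 0 0 -3.6 0;-9 -37 0 0 0 -3.6 0;-9 -37 0 0 0 -3.6 0;-9 -37 0 0 0 -3.6 0;-9 -37 0 0 0 -3.6 0;-9 -37 0 0 0 -3.6 0;-9 -37 0 0 0 -3.6 0;-9 -37 0 0 0 -3.6 0"

```text
time: 21.33
position: [0.4597, -0.2594, 0.089]
tool_rot: [2.001, 2.419, 0.001]
ft_force: [0.4, -0.8, -0.3]
grip_width: 1.007
grip_force: 0.0
```

```bash
python3 - <<'E'
from h import *
t=ctrl.get_image('top');print(ctrl.get_state()['position'])
p=ctrl.get_image('wrist')
for q,n,z in ((t,'red_disc',.019),(t,'white_disc',.021),(t,'stop_block',.03),(p,'stop_block',.03)):
  for (k,s,c,ar,w) in regions(q,n,z):
    (cx,cy),r=cv2.minEnclosingCircle((w*1000).astype(np.float32));print(n,s,c,ar,cx,cy,r,w.max(0),w.min(0),cv2.minAreaRect((w*1000).astype(np.float32)))
E
```

```text
[ 0.45643574 -0.26870866  0.08968239]
red_disc 0.89 [350. 213.] 1500 644.64794921875 -126.09143829345703 69.29778289794922 [ 0.70826595 -0.06040873] [ 0.57622141 -0.19247692] ((642.0109252929688, -126.44577026367188), (131.083251953125, 131.47845458984375), 88.42808532714844)
white_disc 0.79 [160. 293.] 1834 411.38934326171875 468.54864501953125 75.93230438232422 [0.48353239 0.54372088] [0.3375798  0.39476947] ((410.32989501953125, 469.26165771484375), (147.42227172851562, 145.7803497314453), 43.81205749511719)
white_disc 0.59 [306. 216.] 1691 641.4501953125 11.99987506866455 74.14006042480469 [0.71145379 0.08264922] [ 0.56733106 -0.05826644] ((639.2286376953125, 12.506637573242188), (140.2860565185547, 143.76034545898438), 88.49400329589844)
stop_block 0.72 [384. 276.] 249 447.6946105957031 -225.14712524414062 30.99952507019043 [ 0.47065653 -0.19723309] [ 0.42450434 -0.25288723] ((446.8782958984375, -224.7440643310547), (45.08448028564453, 55.34540557861328), 7.9264302253723145)
stop_block 0.73 [321. 226.] 11547 453.2100524902344 -249.5616912841797 57.11811065673828 [ 0.48267967 -0.1928426 ] [ 0.42449902 -0.30624011] ((453.3439636230469, -249.66380310058594), (39.56224060058594, 109.34275817871094), 11.158613204956055)
```

Call:
move_arm:
  increments: "-1.5 9 0 0 0 0 0;-1.5 9.5 -10 0 0 0 0;0 0 -20 0 0 0 0;0 0 -20 0 0 0 0;0 0 -20 0 0 0 0;0 0 -9 0 0 0 0;0 0 -5 0 0 0 0;0 0 0 0 0 0 0"

```text
time: 22.3
position: [0.4567, -0.238, 0.0036]
tool_rot: [-1.996, -2.424, 0.001]
ft_force: [-0.5, -0.1, -0.4]
grip_width: 0.998
grip_force: 0.0
```

Call:
move_arm:
  increments: "0 0 0 0 0 0 255;0 0 0 0 0 0 255;0 0 0 0 0 0 255;0 0 0 0 0 0 255;0 0 0 0 0 0 255;0 0 0 0 0 0 255;0 0 0 0 0 0 255;0 0 0 0 0 0 255"
  grip_force: 40

```text
time: 22.97
position: [0.4548, -0.2397, 0.0043]
tool_rot: [-1.997, -2.421, 0.004]
ft_force: [-7.6, -1.1, 4.3]
grip_width: 0.478
grip_force: 3.3
```

Call:
move_arm:
  increments: "0 0 0 0 0 0 255;0 0 0 0 0 0 255;0 0 0 0 0 0 255;0 0 15 0 0 0 255;0 0 15 0 0 0 255;0 0 15 0 0 0 255;0 0 10 0 0 0 255;0 0 0 0 0 0 255"

```text
time: 23.63
position: [0.4579, -0.2395, 0.0606]
tool_rot: [1.998, 2.422, 0.002]
ft_force: [1.4, 0.9, -7.8]
grip_width: 0.458
grip_force: 40.0
```

Call:
move_arm:
  increments: "13.6 27.3 0 0 0 5.5 255;13.6 27.3 0 0 0 5.5 255;13.6 27.3 0 0 0 5.5 255;13.6 27.3 0 0 0 5.5 255;13.6 27.3 0 0 0 5.5 255;13.6 27.3 0 0 0 5.5 255;13.6 27.3 0 0 0 5.5 255;13.6 27.3 0 0 0 5.5 255"

```text
time: 24.3
position: [0.5651, -0.0193, 0.0576]
tool_rot: [-0.937, -2.996, 0.001]
ft_force: [1.2, -0.4, -7.3]
grip_width: 0.457
grip_force: 40.0
```

Call:
move_arm:
  increments: "13.6 27.3 0 0 0 5.5 255;13.6 27.3 0 0 0 5.5 255;13.6 27.3 0 0 0 5.5 255;13.6 27.3 0 0 0 5.5 255;13.6 27.3 0 0 0 5.5 255;13.6 27.3 0 0 0 5.1 255;0 0 0 0 0 0 255;0 0 0 0 0 0 255"

```text
time: 24.97
position: [0.6462, 0.1466, 0.0567]
tool_rot: [-0.059, -3.137, -0.001]
ft_force: [-0.7, 0.6, -8.0]
grip_width: 0.457
grip_force: 40.0
```

```bash
python3 - <<'E'
from h import *
t=ctrl.get_image('top');s=ctrl.get_state();print(s['position'],s['tool_rot'],s['joint_positions'])
for q,n,z in ((t,'white_disc',.021),(t,'stop_block',.085)):
  for (k,s,c,ar,w) in regions(q,n,z):
    print(n,s,c,ar,w.max(0),w.min(0),cv2.minAreaRect((w*1000).astype(np.float32)))
cv2.imwrite('pics/t6.png',cv2.resize(t['frame'][170:245,250:350],(800,600),interpolation=cv2.INTER_CUBIC)[...,::-1])
E
```

```text
[0.64606706 0.14356975 0.05687389] [-6.35099358e-02 -3.13681302e+00  1.97763816e-03] [-0.44449692  0.47293466  0.24065742  1.60294662 -0.12285534  1.08494283
  1.35897455]
white_disc 0.92 [160. 293.] 1810 [0.48320535 0.54372088] [0.33766141 0.3917773 ] ((411.90045166015625, 469.2365417480469), (145.1997528076172, 147.9716339111328), 43.672149658203125)
white_disc 0.75 [307. 216.] 1601 [0.71475275 0.07717771] [ 0.56700354 -0.06112552] ((639.2723999023438, 2.6719284057617188), (130.76393127441406, 150.0640411376953), 74.60142517089844)
```

View pics/t6.png

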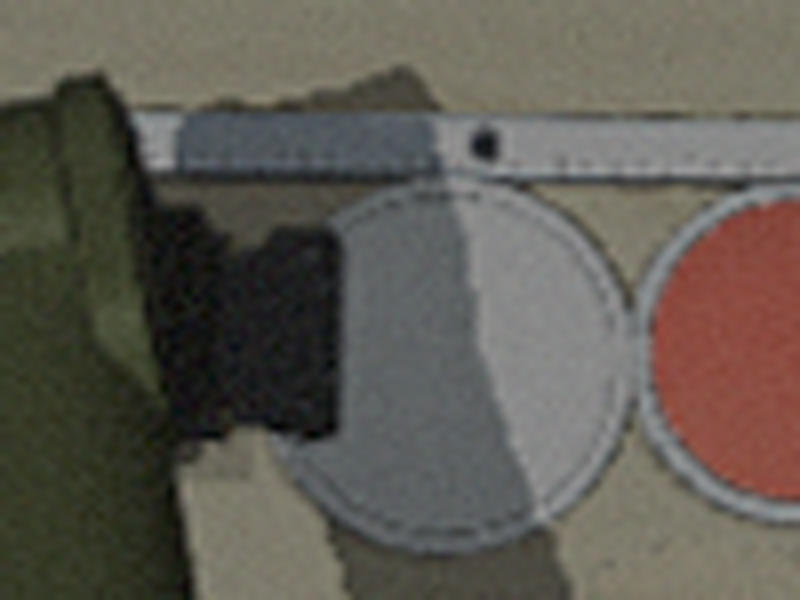

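Call:
move_arm:
  increments: "0 0 -12 0 0 0 255;0 0 -14 0 0 0 255;0 0 -12 0 0 0 255;0 0 -8 0 0 0 255;0 0 -3 0 0 0 255;0 0 -1.5 0 0 0 255;0 0 -1 0 0 0 255;0 0 0 0 0 0 255"

```text
time: 25.78
position: [0.6481, 0.143, 0.0084]
tool_rot: [0.066, 3.14, 0.0]
ft_force: [-0.5, 0.1, -7.3]
grip_width: 0.457
grip_force: 40.0
```

Call:
move_arm:
  increments: "1.5 0 0 0 0 0 255;1.5 0 0 0 0 0 255;1 0 0 0 0 0 255;0.5 0 0 0 0 0 255;0.5 0 0 0 0 0 255;0.5 0 0 0 0 0 255;0.5 0 0 0 0 0 255;0 0 0 0 0 0 255"

```text
time: 26.45
position: [0.6538, 0.1429, 0.0081]
tool_rot: [0.066, 3.141, 0.0]
ft_force: [0.3, 0.1, -7.9]
grip_width: 0.456
grip_force: 40.0
```

Call:
move_arm:
  increments: "0 0 -1.5 0 0 0 255;0 0 -1 0 0 0 255;0 0 -0.5 0 0 0 255;0.5 0 -0.3 0 0 0 255;0.6 0 0 0 0 0 255;0.6 0 0 0 0 0 255;0.6 0 0 0 0 0 255;0.6 0 0 0 0 0 255"

```text
time: 27.12
position: [0.6567, 0.1429, 0.0048]
tool_rot: [0.066, 3.141, 0.0]
ft_force: [0.2, 0.1, -7.5]
grip_width: 0.456
grip_force: 40.0
```

Call:
move_arm:
  increments: "0.6 0 0 0 0 0 255;0.6 0 0 0 0 0 255;0.6 0 0 0 0 0 255;0.6 0 0 0 0 0 255;0.6 0 0 0 0 0 255;0.6 0 0 0 0 0 255;0.6 0 0 0 0 0 255;0 0 0 0 0 0 255"

```text
time: 27.78
position: [0.658, 0.1429, 0.0044]
tool_rot: [-0.065, -3.135, 0.001]
ft_force: [-8.0, -1.0, -1.6]
grip_width: 0.459
grip_force: 40.0
```

Call:
move_arm:
  increments: "-0.8 0 -0.6 0 0 0 255;-0.7 0 -0.4 0 0 0 255;0 0 0 0 0 0 255;0 0 0 0 0 0 105;0 0 0 0 0 0 105;0 0 0 0 0 0 105;0 0 0 0 0 0 105;0 0 0 0 0 0 105"

```text
time: 28.45
position: [0.6603, 0.143, 0.0047]
tool_rot: [0.066, 3.139, 0.001]
ft_force: [-0.3, 0.9, 1.6]
grip_width: 0.581
grip_force: 0.0
```

Call:
move_arm:
  increments: "0 0 15 0 0 0 105;0 0 20 0 0 0 105;0 0 20 0 0 0 105;0.5 10 0 0 0 -7 105;0.5 10 0 0 0 -7 105;0.5 10 0 0 0 -7 105;0.5 10 0 0 0 -7 105;0 7 0 0 0 -7 105"

```text
time: 29.12
position: [0.6618, 0.1915, 0.0604]
tool_rot: [1.015, 2.972, 0.003]
ft_force: [0.1, 0.8, -0.9]
grip_width: 0.584
grip_force: 0.0
```

Call:
move_arm:
  increments: "0 0 0 0 0 -7 105;0 0 0 0 0 -7 105;0 0 0 0 0 -7 105;0 0 0 0 0 -7 105;0 0 0 0 0 -7 105;0 0 0 0 0 -7 105;0 0 0 0 0 -7 105;0 0 0 0 0 -6 105"

```text
time: 29.78
position: [0.6618, 0.1903, 0.0602]
tool_rot: [2.274, 2.168, 0.002]
ft_force: [-0.8, 1.0, 0.2]
grip_width: 0.59
grip_force: 0.0
```

```bash
python3 - <<'E'
from h import *
t=ctrl.get_image('top');s=ctrl.get_state();print(s['position'],s['tool_rot'],s['joint_positions'])
for q,n,z in ((t,'white_disc',.021),(t,'red_disc',.019),(t,'stop_block',.03)):
  for (k,s,c,ar,w) in regions(q,n,z):
    print(n,s,c,ar,w.max(0),w.min(0),cv2.minAreaRect((w*1000).astype(np.float32)))
cv2.imwrite('pics/t7.png',cv2.resize(t['frame'][170:245,240:340],(800,600),interpolation=cv2.INTER_CUBIC)[...,::-1])
E
```

```text
[0.66176737 0.19039193 0.06012466] [2.27764730e+00 2.16312670e+00 2.25768267e-03] [-0.71129417  0.55887681  0.53767757  1.54005989 -0.30594333  1.12583358
 -0.16006816]
white_disc 0.72 [160. 293.] 1883 [0.48581525 0.54673367] [0.33733497 0.39466482] ((411.8554992675781, 467.7025146484375), (147.379150390625, 150.14288330078125), 43.81205749511719)
white_disc 0.66 [305. 215.] 1789 [0.71475275 0.0858385 ] [ 0.56995374 -0.05835205] ((642.3941040039062, 13.971092224121094), (143.38510131835938, 143.78192138671875), 88.49171447753906)
red_disc 0.6 [350. 214.] 1458 [ 0.7080196  -0.06049451] [ 0.57622141 -0.19247692] ((642.0091552734375, -126.44568634033203), (131.083251953125, 131.47488403320312), 88.42808532714844)
stop_block 0.57 [265. 208.] 483 [0.71986665 0.1571495 ] [0.61002296 0.11448903] ((664.94482421875, 135.86749267578125), (40.377037048339844, 109.07701873779297), 88.66492462158203)
```

View pics/t7.png

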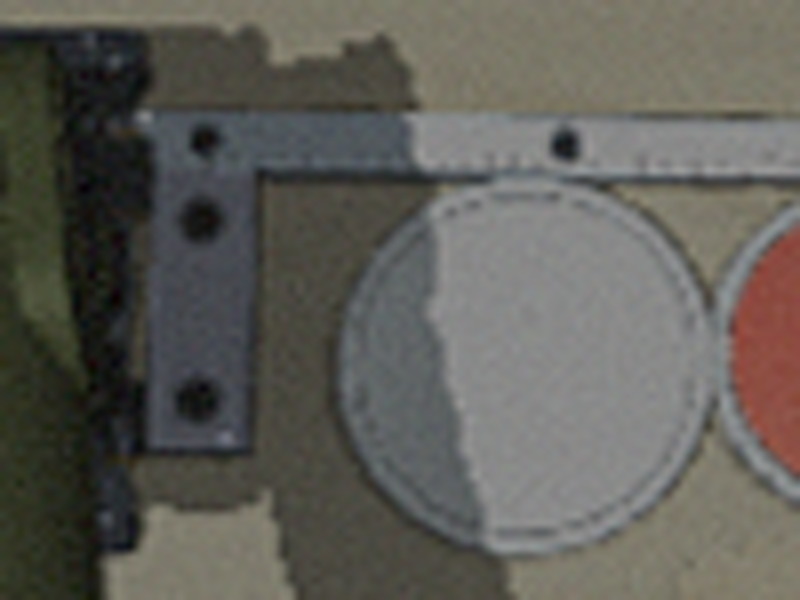

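Call:
move_arm:
  increments: "0 0 -15 0 0 0 105;0 0 -20 0 0 0 105;0 0 -15 0 0 0 105;0 -3 0 0 0 0 105;0 -4 0 0 0 0 105;0 -4 0 0 0 0 105;0 -3 0 0 0 0 105;0 -3 0 0 0 0 105"

```text
time: 30.65
position: [0.6622, 0.1732, 0.01]
tool_rot: [2.268, 2.174, 0.004]
ft_force: [-0.0, 4.3, -0.3]
grip_width: 0.592
grip_force: 2.0
```

Call:
move_arm:
  increments: "0 -3 0 0 0 0 105;0 -3 0 0 0 0 105;-0.1 -3 0 0 0 0 105;-0.1 -3 0 0 0 0 105;-0.1 -3 0 0 0 0 105;-0.1 -3 0 0 0 0 105;0 -2 0 0 0 0 105;0 -1 0 0 0 0 105"

```text
time: 31.32
position: [0.6614, 0.1542, 0.01]
tool_rot: [-2.265, -2.175, -0.005]
ft_force: [-1.4, 5.7, 2.6]
grip_width: 0.593
grip_force: 2.9
```

Call:
move_arm:
  increments: "0 -2 0 0 0 0 105;0 -2 0 0 0 0 105;0 -1.5 0 0 0 0 105;0 -1 0 0 0 0 105;0 -0.6 0 0 0 0 105;0 -0.6 0 0 0 0 105;0 -0.6 0 0 0 0 105;0 0 0 0 0 0 105"

```text
time: 31.98
position: [0.6611, 0.1469, 0.01]
tool_rot: [-2.264, -2.175, -0.006]
ft_force: [-1.3, 6.0, 3.9]
grip_width: 0.586
grip_force: 3.1
```

Call:
move_arm:
  increments: "0 -0.6 0 0 0 0 105;0 -0.6 0 0 0 0 105;0 -0.6 0 0 0 0 105;0 -0.6 0 0 0 0 105;0 -0.6 0 0 0 0 105;0 -0.6 0 0 0 0 105;0 0 0 0 0 0 105;0 0 0 0 0 0 105"

```text
time: 32.65
position: [0.661, 0.1436, 0.0099]
tool_rot: [-2.263, -2.175, -0.005]
ft_force: [-1.1, 6.5, 3.9]
grip_width: 0.591
grip_force: 3.3
```

Call:
move_arm:
  increments: "0 -0.5 0 0 0 0 105;0 -0.5 0 0 0 0 105;0 -0.5 0 0 0 0 105;0 -0.5 0 0 0 0 105;0 -0.5 0 0 0 0 105;0 -0.5 0 0 0 0 105;0 0 0 0 0 0 105;0 0 0 0 0 0 105"

```text
time: 33.32
position: [0.6609, 0.1408, 0.0099]
tool_rot: [-2.263, -2.175, -0.006]
ft_force: [-2.7, 8.0, 3.8]
grip_width: 0.592
grip_force: 3.4
```

```bash
python3 - <<'E'
from h import *
t=ctrl.get_image('top');s=ctrl.get_state();print(s['position'],s['ft_force'])
for q,n,z in ((t,'white_disc',.021),(t,'stop_block',.03)):
  for (k,s,c,ar,w) in regions(q,n,z):
    print(n,s,c,ar,w.max(0),w.min(0),cv2.minAreaRect((w*1000).astype(np.float32)))
g=t['frame'].astype(int)
print(g[208,262:300].sum(1)) ;print(g[212,262:300].sum(1))
E
```

```text
[0.66087741 0.14082064 0.00993937] [-0.93925906  5.99374526  4.02156367]
white_disc 0.89 [306. 215.] 1821 [0.71780609 0.08295032] [ 0.56700354 -0.06121132] ((642.3225708007812, 10.869529724121094), (143.3964080810547, 150.03314208984375), 88.4940414428711)
white_disc 0.72 [160. 293.] 1825 [0.48328711 0.54367935] [0.3375798  0.39771038] ((410.4074401855469, 470.828369140625), (145.6074676513672, 145.4105682373047), 89.0345687866211)
white_disc 0.24 [340. 196.] 1214 [0.7416536  0.10230651] [ 0.5832411  -0.21935728] ((667.5941162109375, -55.47773742675781), (324.5174865722656, 147.78482055664062), 85.87751007080078)
stop_block 0.73 [279. 208.] 251 [0.71839724 0.10700595] [0.60920771 0.08343972] ((663.876953125, 95.53412628173828), (21.7277889251709, 108.99690246582031), 88.62334442138672)
stop_block 0.19 [430. 228.] 301 [ 0.61896327 -0.34107244] [ 0.56293868 -0.40356736] ((591.664794921875, -371.520263671875), (54.60686111450195, 61.67971420288086), 43.21821594238281)
[137 154 191 227 212 217 205 207  45  50  77  51 117 194 235 242 220 225
 223 200 119 242 320 289 280 314 298 304 304 298 292 294 296 303 301 303
 285 312]
[147 125  99 138 179 191 199 179 138  44 119 121 131 214 227 233 227 228
 233 190 195 320 301 259 291 302 292 301 294 304 293 303 285 299 289 282
 292 299]
```

Call:
move_arm:
  increments: "0 -0.5 0 0 0 0 105;0 -0.5 0 0 0 0 105;0 -0.5 0 0 0 0 105;0 -0.5 0 0 0 0 105;0 0 0 0 0 0 105;0 0 0 0 0 0 105;0 0 0 0 0 0 105;0 0 0 0 0 0 105"

```text
time: 34.13
position: [0.6608, 0.1395, 0.01]
tool_rot: [-2.262, -2.175, -0.006]
ft_force: [-1.2, 6.8, 4.1]
grip_width: 0.589
grip_force: 3.8
```

Call:
move_arm:
  increments: "0 -0.5 0 0 0 0 105;0 -0.5 0 0 0 0 105;0 -0.5 0 0 0 0 105;0 -0.5 0 0 0 0 105;0 0 0 0 0 0 105;0 0 0 0 0 0 105;0 0 0 0 0 0 105;0 0 0 0 0 0 105"

```text
time: 34.8
position: [0.6608, 0.1393, 0.01]
tool_rot: [-2.26, -2.175, -0.009]
ft_force: [-1.6, 9.4, 3.1]
grip_width: 0.584
grip_force: 5.0
```

Call:
move_arm:
  increments: "0 4 0 0 0 0 105;0 8 0 0 0 0 105;0 12 0 0 0 0 105;0 12 10 0 0 0 105;-10 20 20 0 0 0 105;-20 25 20 0 0 0 105;-20 25 20 0 0 0 105;-20 25 15 0 0 0 105"

```text
time: 35.47
position: [0.5908, 0.2655, 0.0961]
tool_rot: [2.267, 2.173, 0.003]
ft_force: [-0.0, 1.2, 0.3]
grip_width: 0.591
grip_force: 0.0
```

Call:
move_arm:
  increments: "-15 30 0 0 0 0 105;-15 30 0 0 0 0 105;-15 20 0 0 0 0 105;-10 10 0 0 0 0 105;0 0 0 0 0 0 105;0 0 0 0 0 0 105;0 0 0 0 0 0 105;0 0 0 0 0 0 105"

```text
time: 36.13
position: [0.5376, 0.3458, 0.0941]
tool_rot: [2.274, 2.159, -0.011]
ft_force: [-2.3, -16.1, 4.1]
grip_width: 0.589
grip_force: 0.0
```

```bash
python3 - <<'E'
from h import *
t=ctrl.get_image('top');s=ctrl.get_state();print(s['position'],s['ft_force'])
for q,n,z in ((t,'white_disc',.021),(t,'red_disc',.019),(t,'stop_block',.03)):
  for (k,s,c,ar,w) in regions(q,n,z)[:2]:
    print(n,s,c,ar,w.max(0),w.min(0),cv2.minAreaRect((w*1000).astype(np.float32)))
cv2.imwrite('pics/t8.png',cv2.resize(t['frame'][165:255,260:400],(800,514),interpolation=cv2.INTER_CUBIC)[...,::-1])
E
```

```text
[0.53759974 0.34576677 0.09416283] [ -2.72853316 -16.37993811   4.16399489]
white_disc 0.78 [152. 297.] 944 [0.47464236 0.54363783] [0.34041441 0.4453462 ] ((400.4144592285156, 501.363037109375), (143.57150268554688, 78.26314544677734), 18.273818969726562)
white_disc 0.65 [305. 215.] 1784 [0.71467072 0.08621367] [ 0.57003563 -0.05826644] ((642.394287109375, 13.976310729980469), (143.3890380859375, 143.78192138671875), 88.49169921875)
red_disc 0.57 [350. 213.] 1497 [ 0.70834807 -0.0605803 ] [ 0.57622141 -0.19238146] ((641.9970092773438, -126.44224548339844), (131.10523986816406, 131.4432373046875), 88.4920654296875)
stop_block 0.67 [306. 215.] 1763 [0.71348088 0.08258613] [ 0.56945658 -0.0580296 ] ((641.5097045898438, 12.323806762695312), (139.61459350585938, 143.09364318847656), 88.4917984008789)
stop_block 0.62 [276. 208.] 475 [0.71896868 0.12307796] [0.60920771 0.08040996] ((664.0509643554688, 101.7544937133789), (40.377925872802734, 109.04376220703125), 88.61920928955078)
```

View pics/t8.png

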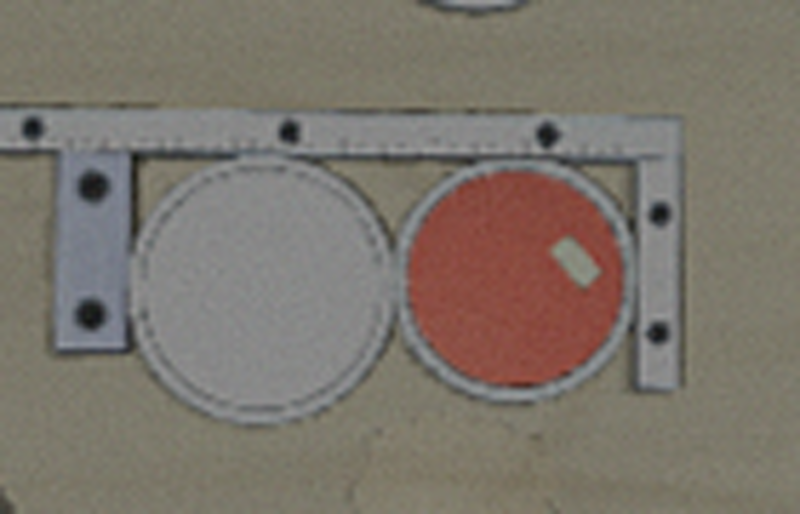

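Call:
move_arm:
  increments: "0 -10 0 0 0 0 105;0 -15 5 0 0 0 105;-5 -20 10 0 0 0 105;-10 -20 10 0 0 0 105;-10 -15 10 0 0 0 105;0 0 0 0 0 0 105;0 0 0 0 0 0 105;0 0 0 0 0 0 105"

```text
time: 37.0
position: [0.5109, 0.2751, 0.1292]
tool_rot: [-2.266, -2.175, -0.002]
ft_force: [-0.1, 0.9, 0.3]
grip_width: 0.587
grip_force: 0.0
```

Contact is cleared and the row is packed, so I'm handing in.

```bash
python3 -c "
from bench import ctrl
s=ctrl.get_state();print(s['ft_force'],abs(s['qd']).max());print(ctrl.close_job())"
```

```text
[-0.07577308  0.94084539  0.28424108] 0.023295495106924677
the job is handed in; nothing more can be done
None
```

I handed the job in at 37 s: in the last picture the red disc is home in the corner, the white disc is against the back rail and the red disc, and the steel block locks the row; after release the arm briefly pressed on something unidentified at about 16 N and I backed it clear, and no verdict came back.

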